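Push a pack of wall plates into the corner stop

TASK

Push the square white pack of wall plates (the one with two openings in its top, out on the open worktop) along the surface into the corner of the L-shaped wooden stop, so that it sits square with one side flush against each arm. Only push it, without lifting or tipping it, and leave the other things on the worktop where they are.

Things in the scene. Friction and masses are not known exactly. Their poses are not given: they have to be found in the camera images.
- pack: Loose shrink-wrapped pack of off-white wall plates, square, two dark openings in its top, 32 mm high, 0.2 to 0.42 kg. Origin at the centre of its underside; x and y square to its sides, which lie at x = -59 and +58 mm, y = -59 and +60 mm and are solid and upright up to 25 mm. Starts right of the stop and nearer the robot, turned up to 0.6 rad from square to it.
- stop: Fixed L-shaped stop of light wood, two bars 22 mm wide and high. Origin on the worktop at the inner corner. One arm runs 130 mm along its own -y (to the right), inner face in the plane x = 0, beyond the pack; the other 130 mm along its own -x (towards the robot), inner face in the plane y = 0, on the pack's left. The pack belongs in x < 0, y < 0.
- narrow_pack: Bystander, loose: narrow pack of wall plates with one opening in its top, 120 x 76 mm, 50 mm high, origin at the centre of its underside, long side along its x. Not the pack to push.
- blue_tape: Bystander, loose: roll of blue masking tape lying flat, 108 mm across, 36 mm high, origin at the centre of its underside.
- tape_measure: Bystander, loose: yellow tape measure, 43 x 80 x 60 mm, origin at the centre of its underside.
- battery: Bystander, loose: black and red power tool battery, 96 x 60 x 51 mm, origin at the centre of its underside.
- laser: Bystander, loose: red and black line laser behind the stop, 129 x 67 x 66 mm, origin at the centre of its underside.
- toolbox: Fixed blue steel toolbox at the left, 376 x 175 mm, long side along world x, 222 mm high, origin at the centre of its underside: keep arm and gripper clear of it.

How it is judged:
By the outcome, as a careful person would: the job done as asked, in the order asked, and still so for the second after the job is handed in, with the robot touching nothing.
It also fails if it takes over 64 s, if anything falls off the work surface, if the arm or the gripper's body presses on something with over 40 N, if the wrist force passes 120 N, or if a joint passes its speed limit or range.

ROBOT

A 6-joint arm with a two-finger parallel gripper is mounted at the origin on a cart in front of the work surface, level with it; the furniture and walls round the work are solid. World frame = base frame: x ahead of the robot, y to its left, z up, the work surface at z = 0. Lengths are in m, angles in rad, forces in N, time in s.
With the tool pointing down it reaches from about 0.35 to 0.975 m from the base axis. Payload 4.9 kg.
Tool frame: the origin (TCP) lies at the very end of the fingers, on their centre line; the grasp point (between the pads) lies 19 mm behind it (robot.grip_point_offset is the distance from the TCP to the grasp point, in m); z points along the fingers, y is the line along which they close (so a half turn about z gives the same grasp; the last joint's range is limited). The gripper opens to 85 mm and grips with 20 to 120 N. Pads are 22 mm wide; open, the fingers measure 114 mm over their backs; the gripper's body (76 mm by 85 mm) begins 54 mm behind the grasp point. The pads swing forward as they close: fully open they stand 13 mm farther back than shut.
Start: joints at [-1.428, 0.053, 1.613, -0, 1.476, -0.119], TCP at [0.162, -0.604, 0.231] pointing down, gripper open.
Joint ranges: [-3.01, 3.01], [-1.01, 2.22], [0.06, 2.58], [-1.02, 4.17], [0.09, 2.62], [-3.14, 3.14]. Speed limits (rad/s): [2.57, 2.57, 3.14, 3.14, 3.14, 3.14].

INTERFACE

Orientations are given as a rotation vector (axis times angle).
In Python, from rig import robot, status, workorder, get_image gives the robot as it stands (robot), with the cameras as plain functions, the readings (status) and the job (workorder).
- The arm moves only by the tool shift_gripper, called after "Request:" as name(argument=value, ...), one argument or row to a line, values as JSON. Schema: {"type":"object","properties":{"steps":{"type":"object","properties":{"x":{"type":"array","items":{"type":"number"},"minItems":1,"maxItems":20},"y":{"type":"array","items":{"type":"number"},"minItems":1,"maxItems":20},"z":{"type":"array","items":{"type":"number"},"minItems":1,"maxItems":20},"wx":{"type":"array","items":{"type":"number"},"minItems":1,"maxItems":20},"wy":{"type":"array","items":{"type":"number"},"minItems":1,"maxItems":20},"wz":{"type":"array","items":{"type":"number"},"minItems":1,"maxItems":20}},"additionalProperties":false,"required":["x","y","z","wx","wy","wz"]},"finger_gap":{"type":"number"},"force":{"type":"number"},"only":{"type":"string"},"quiet":{"type":"boolean"},"lines":{"type":"string"}},"required":["steps"],"additionalProperties":false}. steps is an object with one list for each field, all of the same length, 1 to 20, a row being the entries at one place: x, y, z (the shift in units of 100 mm), wx, wy, wz (a rotation vector in units of 0.05 rad); each row shifts and turns the commanded pose from where the row before left it, along the tool's axes as they then stand; what a row does not reach is not made up. A row lasts 1/12 s, in which the tool goes at most 0.0417 m and 0.125 rad, less where a joint would pass 70% of its speed; a pose out of reach is approached as far as the arm can. finger_gap is the finger opening in m, set as the call begins (left out keeps the last). The fingers move at their own pace and stop on an object; force is the grip in N (left out, the last holds). Time passes only in rows, so rows that do not move let the fingers close. The tool returns the time, the measured TCP pose, the force, the opening and the grip force at its end. only (a regular expression) keeps the lines of the reply that match it, lines (a string "A,B") keeps lines A to B, and quiet returns only ok. Input that does not fit is refused with a message, and nothing moves.
- status.state(): the state, without advancing time (a new reading comes with each control period).
- get_image(name): name is "scene" or "side" or "wrist"; returns a dict with "color" (400x640x3 uint8, red, green, blue), "fx", "fy", "cx", "cy" (pixels), "R" (3x3) and "t" (3): a world point X has camera coordinates R X + t. Camera axes: x right, y down, z forward; pixel columns grow to the right and rows downward; lengths in m; the calibration is good to about 2 mm. The wrist camera is an equidistant fisheye: a pixel r from the principal point sees the ray r / f radians off the axis. A picture is of the moment at which its call begins. There is no depth.
- workorder.close_job(): hands the job in; it is judged then, once.
The state is a dict: "time_s": time; "q": joint angles; "joint_velocities": joint speeds; "joint_efforts": joint torques, N m; "position": TCP position; "orientation": TCP orientation; "ft_force": force on the tool from outside, world axes, zero at the start; "moment": the same for the moment, N m; "opening": finger opening in m; "finger_force": force on a finger pad.
Only numpy, scipy, OpenCV 4.12 (cv2) and the standard library are available. Lean on these libraries where they do the work, as an engineer would, in place of code of your own. Each camera call takes 0.05 s, during which the arm holds its last target. There are 200 camera calls.

## Working session

There is one attempt and no reset: what is moved stays moved. The work goes in short steps, Python scripts to look and compute and a tool call to move; the robot and the scene stay as the last step left them, time stands still between calls to the robot, and variables do not carry over. Pictures are saved under pics/ and viewed, at most 10 in all, crops included, and the job is handed in when it is done.

```bash
ls; mkdir -p pics
```

Run:
```python
from rig import robot, status, workorder, get_image
import cv2,numpy as np
for n in ("scene","side"):
    im=get_image(n); cv2.imwrite(f"pics/{n}0.png",im["color"][:,:,::-1])
    R=np.array(im["R"]);print(n,im["fx"],im["cx"],im["cy"],-R.T@im["t"],R[2])
s=status.state();print(s["time_s"],s["position"],s["orientation"],s["opening"])
```

```text
pics
rig.py
scene 449.0919204848379 313.25287453026607 193.64633892512586 [-0.74086035 -0.94248556  0.73751206] [ 0.76437458  0.49864284 -0.40876254]
side 520.6045716512967 326.7103508028827 193.71516754899656 [-0.50709899 -0.84240759  1.50086501] [ 0.54950416  0.38458068 -0.74171617]
0.1 [ 0.16170357 -0.60313481  0.23018027] [-3.11287474e+00 -4.09856828e-01  5.23745313e-05] 0.08541990001617863
```

View pics/scene0.png

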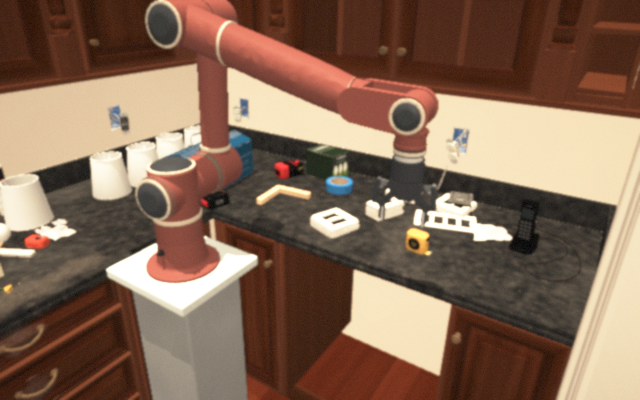

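View pics/side0.png

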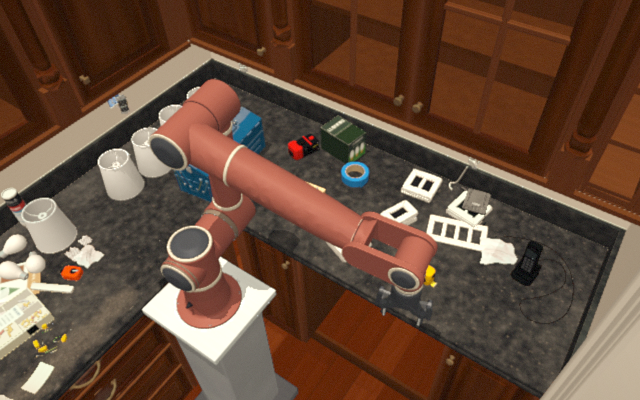

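The scene view shows the pack near (334,222), the stop's corner near (272,187), the blue tape at (339,185), the narrow pack at (384,209) and the tape measure at (417,241). In the side view the arm hides the pack. Next I'll zoom in on the scene view.

Create h.py:
```python
from rig import robot, status, workorder, get_image
import cv2,numpy as np
def ray(im,uv,z):
    R=np.array(im["R"]);t=np.array(im["t"]);c=-R.T@t
    uv=np.atleast_2d(uv).astype(float)
    d=np.c_[(uv[:,0]-im["cx"])/im["fx"],(uv[:,1]-im["cy"])/im["fy"],np.ones(len(uv))]@R
    return c+d*((z-c[2])/d[:,2])[:,None]
def proj(im,X):
    p=np.atleast_2d(X)@np.array(im["R"]).T+im["t"]
    return np.c_[p[:,0]/p[:,2]*im["fx"]+im["cx"],p[:,1]/p[:,2]*im["fy"]+im["cy"]]
```

Run:
```python
from h import *
im=get_image("scene"); c=im["color"][:,:,::-1]
cv2.imwrite("pics/c1.png",cv2.resize(c[150:270,190:350],None,fx=5,fy=5,interpolation=cv2.INTER_CUBIC))
w=get_image("wrist");cv2.imwrite("pics/w1.png",w["color"][:,:,::-1])
for n,p,z in (("pack",(334,221),.032),("corner",(272,187),.022),("tape",(339,184),.036),("narrow",(384,209),.03),("measure",(417,241),.03),("batt",(214,200),.05)): print(n,ray(im,p,z).round(3))
```

```text
pack [[ 0.429 -0.264  0.032]]
corner [[0.558 0.103 0.022]]
tape [[ 0.709 -0.12   0.036]]
narrow [[ 0.613 -0.363  0.03 ]]
measure [[ 0.463 -0.547  0.03 ]]
batt [[0.295 0.161 0.05 ]]
```

View pics/c1.png

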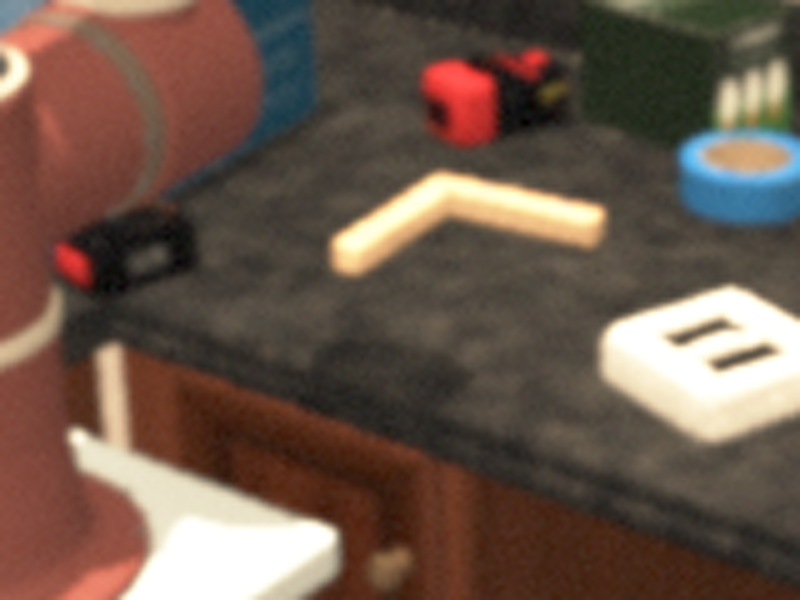

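The crop shows the stop's outer corner at about full-image (278,184), with its bars running to (260,203) and (310,195). The pack's top spans (310–350, 208–230). I'll move the arm over the middle of the area for a wrist view, which also clears the side camera.

Careful with the scale: shifts go in units of 100 mm and turns go in units of 0.05 rad. That gives: 0.031 m is 0.31, -0.03 m is -0.3.

Request:
shift_gripper(
  steps={"x":[0.1,0.31,0.31,0.31,0.31,0.31,0.31,0.31,0.31,0.31,0.31,0.31,0,0],"y":[0,-0.22,-0.22,-0.22,-0.22,-0.22,-0.22,-0.22,-0.22,-0.22,-0.22,-0.22,0,0],"z":[-0.3,-0.06,-0.06,-0.06,-0.06,-0.06,-0.06,-0.06,-0.06,-0.06,-0.06,-0.06,0,0],"wx":[0,0,0,0,0,0,0,0,0,0,0,0,0,0],"wy":[0,0,0,0,0,0,0,0,0,0,0,0,0,0],"wz":[0,0,0,0,0,0,0,0,0,0,0,0,0,0]},
  finger_gap=0.07,
)

```text
time_s: 1.37
position: [0.4391, -0.2777, 0.3277]
orientation: [3.113, 0.416, 0.0]
ft_force: [-0.2, 0.6, -0.9]
opening: 0.07
finger_force: 0.0
```

Run:
```python
from h import *
w=get_image("wrist");cv2.imwrite("pics/w2.png",w["color"][:,:,::-1])
np.save("w2.npy",w,allow_pickle=True)
R=np.array(w["R"]);print(w["fx"],w["fy"],w["cx"],w["cy"],-R.T@w["t"],R.round(3),status.state()["q"])
```

```text
309.70691628693146 309.70691628693146 319.74469442965227 200.75813793234425 [ 0.51059078 -0.25779853  0.47152009] [[ 0.264 -0.965  0.002]
 [-0.924 -0.252  0.289]
 [-0.278 -0.078 -0.957]] [-7.09321645e-01 -2.40469022e-01  1.72932719e+00 -4.99122355e-04
  1.65280223e+00  5.97923414e-01]
```

View pics/w2.png

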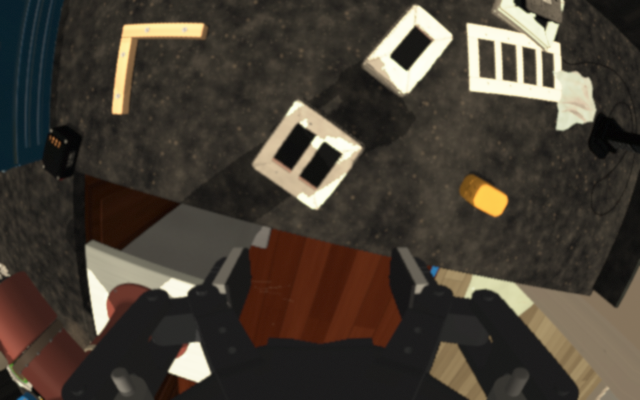

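The wrist view is clear. The stop's L has its outer corner at (122,26) and arm ends at (207,30) and (120,114). The pack is around (307,155), the narrow pack at (408,50) and the tape measure at (484,195).

Add to h.py:
```python
def fray(im,uv,z):
    K=np.array([[im["fx"],0,im["cx"]],[0,im["fy"],im["cy"]],[0,0,1]])
    p=cv2.fisheye.undistortPoints(np.float64(uv).reshape(-1,1,2),K,np.zeros(4)).reshape(-1,2)
    R=np.array(im["R"]);c=-R.T@np.array(im["t"]);d=np.c_[p,np.ones(len(p))]@R
    return c+d*((z-c[2])/d[:,2])[:,None]
def blob(m,x0,y0,x1,y1):
    k=np.zeros_like(m);k[y0:y1,x0:x1]=m[y0:y1,x0:x1]
    cs,_=cv2.findContours(k,cv2.RETR_EXTERNAL,cv2.CHAIN_APPROX_NONE)
    return max(cs,key=cv2.contourArea)
def rect(P):
    r=cv2.minAreaRect((P[:,:2]*1000).astype(np.float32));return r,cv2.boxPoints(r).round(1)
```

Run:
```python
from h import *
w=np.load("w2.npy",allow_pickle=True).item();im=w["color"];hsv=cv2.cvtColor(im,cv2.COLOR_RGB2HSV)
wood=((hsv[...,0]<28)&(hsv[...,1]>60)&(hsv[...,2]>130)).astype(np.uint8)
c=blob(wood,95,10,225,125)
print(cv2.approxPolyDP(c,4,True).reshape(-1,2).tolist())
P=fray(w,c[:,0],.022)
uv=c[:,0]
L=P[(uv[:,1]>40)&(uv[:,1]<105)&(uv[:,0]<122)];F=P[(uv[:,0]>135)&(uv[:,0]<198)&(uv[:,1]<29)]
def line(Q):
    v=cv2.fitLine((Q[:,:2]*1000).astype(np.float32),cv2.DIST_HUBER,0,.01,.01).ravel();return v
l,f=line(L),line(F);print(len(L),l,len(F),f)
dl=l[:2]*np.sign(l[0]);df=f[:2]*-np.sign(f[1])
print("yaw",np.arctan2(dl[1],dl[0]),np.arctan2(df[0],-df[1])*1)
A=np.c_[dl,-df];s=np.linalg.solve(A,f[2:]-l[2:]);oc=l[2:]+dl*s[0]
print("outer corner",oc,"inner",oc-22*dl+22*df)
white=((hsv[...,1]<70)&(hsv[...,2]>110)).astype(np.uint8)
c=blob(cv2.morphologyEx(white,cv2.MORPH_OPEN,np.ones((3,3))),235,90,375,220);print("pack",cv2.boundingRect(c),rect(fray(w,c[:,0],.027)))
c=blob(white,355,0,460,100);print("narrow",rect(fray(w,c[:,0],.05)))
s=get_image("side");cv2.imwrite("pics/s2.png",s["color"][:,:,::-1]);
```

```text
[[204, 24], [123, 25], [112, 113], [121, 114], [125, 108], [127, 72], [137, 37], [201, 37]]
64 [9.9534875e-01 9.6337378e-02 5.0522018e+02 9.1033463e+01] 62 [ 9.9424407e-02 -9.9504513e-01  5.9748651e+02  7.4790034e+00]
yaw 0.096487015 0.099588946
outer corner [588.334    99.07784] inner [568.62366  75.06743]
pack (252, 100, 111, 110) (((440.5032958984375, -258.17822265625), (124.68571472167969, 122.55419921875), 69.29961395263672), array([[ 361.1, -294.8],
       [ 475.8, -338.2],
       [ 519.9, -221.5],
       [ 405.2, -178.2]], dtype=float32))
narrow (((630.5586547851562, -354.6292419433594), (77.76869201660156, 128.03363037109375), 67.1048355102539), array([[ 556.5, -365.5],
       [ 674.4, -415.4],
       [ 704.7, -343.7],
       [ 586.7, -293.9]], dtype=float32))
```

Everything is located. The stop's inner corner is at (0.569, 0.075) with yaw 0.098. The pack is at (0.4405, -0.258) with yaw -0.362, so its own +y axis points almost straight at the goal. I'll push on the right face along that axis first, then square it up.

Converted, 0.029 m is 0.29, -0.025 m is -0.25, -0.118 rad is -2.36.

Request:
shift_gripper(
  steps={"x":[-0.24,-0.25,0,0,0,0,0,0,0,0,0,0],"y":[0.29,0.29,0,0,0,0,0,0,0,0,0,0],"z":[0,0,0.25,0.25,0.25,0.25,0.25,0.25,0.25,0.25,0,0],"wx":[0,0,0,0,0,0,0,0,0,0,0,0],"wy":[0,0,0,0,0,0,0,0,0,0,0,0],"wz":[0,0,-2.36,-2.36,-2.36,-2.36,-2.36,-2.36,-2.36,-2.36,0,0]},
  finger_gap=0.07,
)

```text
time_s: 2.47
position: [0.404, -0.3477, 0.1256]
orientation: [-2.589, -1.772, 0.001]
ft_force: [0.4, -0.2, 0.1]
opening: 0.0698
finger_force: 0.0
```

Create st.py:
```python
from h import *
import sys
from scipy.spatial.transform import Rotation as Ro
s=status.state();M=Ro.from_rotvec(s["orientation"]).as_matrix();p=np.array(s["position"])
print(s["time_s"],p.round(4),"yaw",np.arctan2(M[1,0],M[0,0]).round(3),"tilt",M[2].round(3),"F",np.round(s["ft_force"],1))
if len(sys.argv)>3: print("tool delta",((np.float64(sys.argv[1:4])-p)@M).round(4))
X=np.array([np.cos(.098),np.sin(.098)]);d=p[:2]-[.5686,.0751];print("stop frame",(d@X).round(4),(d@[-X[1],X[0]]).round(4))
```

```bash
python3 st.py .407 -.347 .004
```

```text
2.4667 [ 0.404  -0.3477  0.1256] yaw 1.201 tilt [ 0.002 -0.004 -1.   ] F [ 0.4 -0.2  0.1]
tool delta [0.0016 0.0031 0.1215]
stop frame -0.2052 -0.4047
```

Request:
shift_gripper(
  steps={"x":[0,0,0,0,0,0,0.1,0.1,0.1,0.1,0],"y":[0.03,0,0,0,0,0,0,0,0,0,0],"z":[0.3,0.3,0.3,0.2,0.09,0.02,0,0,0,0,0],"wx":[0,0,0,0,0,0,0,0,0,0,0],"wy":[0,0,0,0,0,0,0,0,0,0,0],"wz":[0,0,0,0,0,0,0,0,0,0,0]},
)

```text
time_s: 3.38
position: [0.4243, -0.3102, 0.0076]
orientation: [2.585, 1.783, 0.002]
ft_force: [0.3, 0.6, -0.9]
opening: 0.0701
finger_force: 0.0
```

Run:
```python
from h import *
w=get_image("wrist");a=w["color"][:,:,::-1];s=get_image("scene")["color"][160:280,270:430,::-1]
cv2.imwrite("pics/p1.png",np.vstack([a,]))
cv2.imwrite("pics/p1s.png",cv2.resize(s,None,fx=4,fy=4))
```

```bash
python3 st.py
```

```text
3.4833 [ 0.4235 -0.3107  0.0068] yaw 1.207 tilt [ 0.     0.001 -1.   ] F [-0.  -1.1  0.2]
stop frame -0.1822 -0.3698
```

View pics/p1.png

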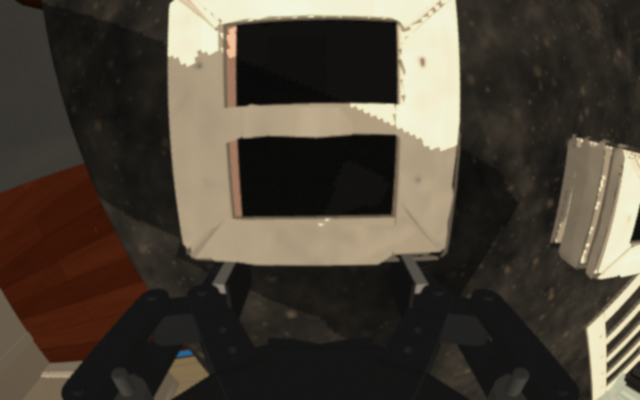

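The wrist view shows both finger tips, at (228,270) and (408,270), against the pack's right face. They are square and centred, so I'll push on along the tool's x axis.

Request:
shift_gripper(
  steps={"x":[0.08,0.12,0.12,0.12,0.12,0.12,0.12,0.12,0.12,0.12,0.12,0.12,0.12,0.08,0],"y":[0,0,0,0,0,0,0,0,0,0,0,0,0,0,0],"z":[0,0,0,0,0,0,0,0,0,0,0,0,0,0,0],"wx":[0,0,0,0,0,0,0,0,0,0,0,0,0,0,0],"wy":[0,0,0,0,0,0,0,0,0,0,0,0,0,0,0],"wz":[0,0,0,0,0,0,0,0,0,0,0,0,0,0,0]},
)

```text
time_s: 4.73
position: [0.4801, -0.1597, 0.0057]
orientation: [-2.585, -1.782, -0.001]
ft_force: [-0.7, -1.2, -0.0]
opening: 0.0701
finger_force: 0.0
```

Run:
```python
from h import *
w=get_image("wrist");a=w["color"][:,:,::-1]
cv2.imwrite("pics/p2.png",a)
```

```bash
python3 st.py
```

```text
4.7833 [ 0.4797 -0.1603  0.0055] yaw 1.207 tilt [ 0.002 -0.002 -1.   ] F [ 1.  -0.3 -0.2]
stop frame -0.1115 -0.2256
```

View pics/p2.png

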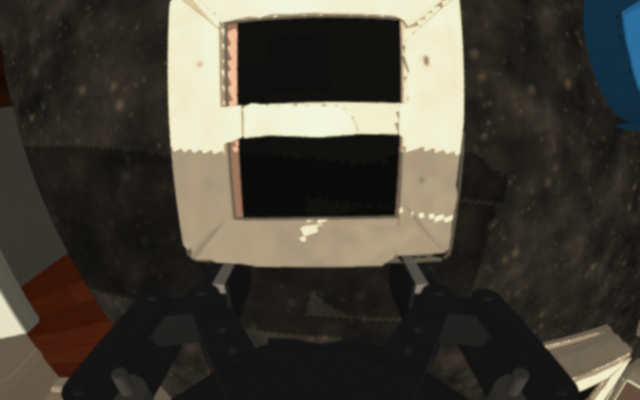

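The pack followed the push, centred at about (-80,-163) mm in the stop frame and still turned by -0.46. Next I back off, turn the tool square to the stop, and push to the left so that the far finger swings the pack square.

Request:
shift_gripper(
  steps={"x":[-0.2,-0.25,0,0,0,0,0,0,0],"y":[0,0,0,0,0,0,0.22,0.22,0],"z":[0,0,0,0,0,0,0,0,0],"wx":[0,0,0,0,0,0,0,0,0],"wy":[0,0,0,0,0,0,0,0,0],"wz":[0,0,-2.32,-2.32,-2.32,-2.28,0,0,0]},
  finger_gap=0.05,
)

```text
time_s: 5.53
position: [0.5103, -0.1998, 0.0065]
orientation: [2.11, 2.325, 0.003]
ft_force: [-0.3, -0.3, 0.0]
opening: 0.0498
finger_force: 0.0
```

```bash
python3 st.py
```

```text
5.5333 [ 0.5103 -0.1998  0.0065] yaw 1.668 tilt [ 0.     0.002 -1.   ] F [-0.3 -0.3  0. ]
stop frame -0.0849 -0.2679
```

Request:
shift_gripper(
  steps={"x":[0.12,0.1,0.1,0.1,0.1,0.1,0.1,0.1,0.1,0],"y":[0,0,0,0,0,0,0,0,0,0],"z":[0,0,0,0,0,0,0,0,0,0],"wx":[0,0,0,0,0,0,0,0,0,0],"wy":[0,0,0,0,0,0,0,0,0,0],"wz":[0,0,0,0,0,0,0,0,0,0]},
)

```text
time_s: 6.37
position: [0.4982, -0.1061, 0.006]
orientation: [-2.108, -2.327, -0.0]
ft_force: [-0.6, 0.1, -0.3]
opening: 0.0498
finger_force: 0.0
```

Run:
```python
from h import *
w=get_image("wrist");a=w["color"][:,:,::-1]
cv2.imwrite("pics/p3.png",a)
```

```bash
python3 st.py
```

```text
6.4167 [ 0.4984 -0.1069  0.0061] yaw 1.669 tilt [ 0.001 -0.001 -1.   ] F [-0.3 -0.2 -0.2]
stop frame -0.0877 -0.1743
```

View pics/p3.png

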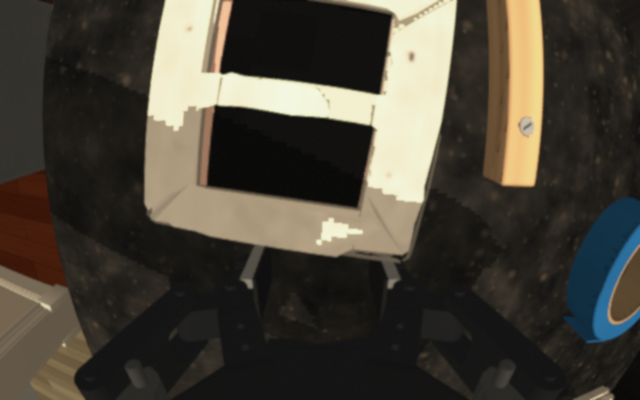

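The pack is nearly square now, with about 0.15 rad left. The far bar is clear on the right at (515,100). I'll keep pushing left to the side arm.

Converted, 0.01 m is 0.1, 0.005 m is 0.05.

Request:
shift_gripper(
  steps={"x":[0.1,0.1,0.1,0.05,0],"y":[0,0,0,0,0],"z":[0,0,0,0,0],"wx":[0,0,0,0,0],"wy":[0,0,0,0,0],"wz":[0,0,0,0,0]},
)

```text
time_s: 6.83
position: [0.4951, -0.072, 0.0062]
orientation: [-2.109, -2.327, -0.0]
ft_force: [-0.2, -0.2, 0.1]
opening: 0.0501
finger_force: 0.0
```

Request:
shift_gripper(
  steps={"x":[0.03,0.02,0.02,0],"y":[0,0,0,0],"z":[0,0,0,0],"wx":[0,0,0,0],"wy":[0,0,0,0],"wz":[0,0,0,0]},
)

```text
time_s: 7.17
position: [0.4946, -0.0662, 0.0062]
orientation: [-2.111, -2.326, -0.0]
ft_force: [0.2, -1.0, -0.4]
opening: 0.05
finger_force: 0.1
```

Run:
```python
from h import *
w=get_image("wrist");a=w["color"][:,:,::-1]
cv2.imwrite("pics/p4.png",a)
```

```bash
python3 st.py
```

```text
7.2167 [ 0.4946 -0.0662  0.0062] yaw 1.668 tilt [ 0.001 -0.    -1.   ] F [-0.1  0.1 -0.4]
stop frame -0.0875 -0.1334
```

View pics/p4.png

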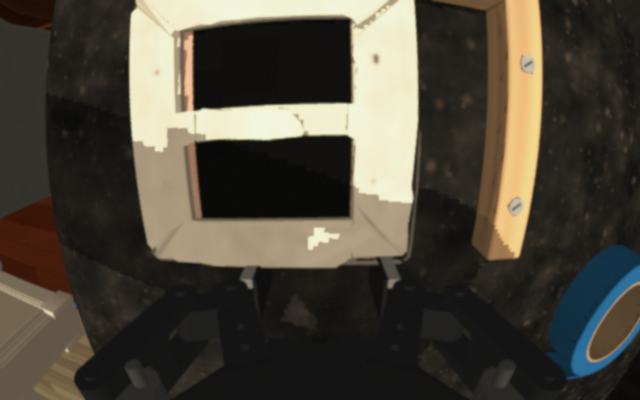

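The pack now sits square against the finger line, with the left arm's edge just beyond it at the top. A gap of about 40 mm remains to the far bar. I'll lift, go round to the near side and turn the tool to push away from the robot.

Converted, -0.028 m is -0.28, 0.023 m is 0.23, 0.121 rad is 2.42.

Request:
shift_gripper(
  steps={"x":[-0.2,0,0,0,0.23,0.23,0.23,0.23,0,0,0,0,0,0,0,0,0,0],"y":[0,0,0,0,-0.28,-0.28,-0.28,-0.28,0,0,0,0,0,0,0,0,0,0],"z":[0,-0.35,-0.35,-0.3,0,0,0,0,0,0,0,0,0,0,0,0,0,0],"wx":[0,0,0,0,0,0,0,0,0,0,0,0,0,0,0,0,0,0],"wy":[0,0,0,0,0,0,0,0,0,0,0,0,0,0,0,0,0,0],"wz":[0,0,0,0,0,0,0,0,2.42,2.42,2.42,2.42,2.42,2.42,2.42,2.42,2.42,2.42]},
)

```text
time_s: 8.72
position: [0.3761, -0.0055, 0.1062]
orientation: [-3.061, -0.703, 0.0]
ft_force: [-0.2, 0.6, 0.2]
opening: 0.05
finger_force: 0.0
```

Request:
shift_gripper(
  steps={"x":[0,0,0,0],"y":[0,0,0,0],"z":[0,0,0,0],"wx":[0,0,0,0],"wy":[0,0,0,0],"wz":[2.42,2.42,2.38,0]},
)

```text
time_s: 9.05
position: [0.3762, -0.0055, 0.1062]
orientation: [-3.137, -0.149, 0.0]
ft_force: [-0.5, -1.2, -0.0]
opening: 0.0499
finger_force: 0.0
```

```bash
python3 st.py .376 -.007 .006
```

Run:
```python
from h import *
w=get_image("wrist");a=w["color"][:,:,::-1]
cv2.imwrite("pics/p5.png",a);np.save("w5.npy",w,allow_pickle=True)
```

```text
9.05 [ 0.3762 -0.0055  0.1062] yaw 0.095 tilt [-0.    -0.001 -1.   ] F [-0.5 -1.2 -0. ]
tool delta [-0.0003  0.0016  0.1002]
stop frame -0.1994 -0.0614
```

View pics/p5.png

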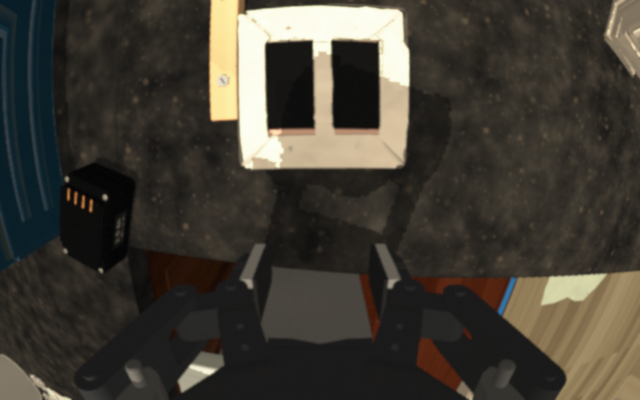

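The pack is square along the left arm, whose bar shows at (225,60). The near side is free for the tool, so I'll lower it and push.

Request:
shift_gripper(
  steps={"x":[0,0,0,0,0.1,0.1,0.1,0.1,0.1,0.1,0.05,0],"y":[0,0,0,0,0,0,0,0,0,0,0,0],"z":[0.3,0.3,0.25,0.14,0,0,0,0,0,0,0,0],"wx":[0,0,0,0,0,0,0,0,0,0,0,0],"wy":[0,0,0,0,0,0,0,0,0,0,0,0],"wz":[0,0,0,0,0,0,0,0,0,0,0,0]},
)

```text
time_s: 10.1
position: [0.4417, 0.0007, 0.0073]
orientation: [-3.138, -0.155, 0.0]
ft_force: [0.2, -0.3, -0.3]
opening: 0.05
finger_force: 0.0
```

```bash
python3 st.py
```

```text
10.1 [0.4417 0.0007 0.0073] yaw 0.099 tilt [-0. -0. -1.] F [ 0.2 -0.3 -0.3]
stop frame -0.1336 -0.0616
```

Request:
shift_gripper(
  steps={"x":[0.02,0.02,0.02,0],"y":[0,0,0,0],"z":[0,0,0,0],"wx":[0,0,0,0],"wy":[0,0,0,0],"wz":[0,0,0,0]},
)

```text
time_s: 10.43
position: [0.4457, 0.0013, 0.007]
orientation: [-3.138, -0.153, 0.006]
ft_force: [-6.2, 0.6, 3.8]
opening: 0.05
finger_force: 3.0
```

```bash
python3 st.py
```

Run:
```python
from h import *
w=get_image("wrist");a=w["color"][:,:,::-1]
cv2.imwrite("pics/p6.png",a);np.save("w6.npy",w,allow_pickle=True)
```

```text
10.4333 [0.4457 0.0013 0.007 ] yaw 0.097 tilt [-0.003 -0.    -1.   ] F [-6.2  0.6  3.8]
stop frame -0.1295 -0.0614
```

View pics/p6.png

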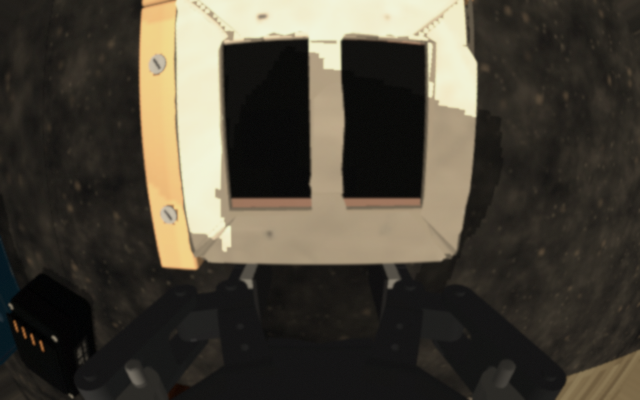

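Contact with the far arm gives 6 N, so I'll press slightly more. Then I'll go to the right side for a final nudge against the left arm.

Request:
shift_gripper(
  steps={"x":[0.01,0.01,0],"y":[0,0,0],"z":[0,0,0],"wx":[0,0,0],"wy":[0,0,0],"wz":[0,0,0]},
)

```text
time_s: 10.73
position: [0.4457, 0.0013, 0.0067]
orientation: [3.138, 0.153, -0.014]
ft_force: [-13.5, -1.3, 10.4]
opening: 0.0502
finger_force: 6.8
```

Request:
shift_gripper(
  steps={"x":[-0.05,-0.2,0,0,0,0.24,0.24,0.24,0.24,0,0,0,0,0,0,0,0,0,0],"y":[0,0,0,0,0,0.25,0.25,0.25,0.25,0,0,0,0,0,0,0,0,0,0],"z":[0,0,-0.35,-0.35,-0.3,0,0,0,0,0,0,0,0,0,0,0,0,0,0],"wx":[0,0,0,0,0,0,0,0,0,0,0,0,0,0,0,0,0,0,0],"wy":[0,0,0,0,0,0,0,0,0,0,0,0,0,0,0,0,0,0,0],"wz":[0,0,0,0,0,0,0,0,0,-2.42,-2.42,-2.42,-2.42,-2.42,-2.42,-2.42,-2.42,-2.42,-2.42]},
)

```text
time_s: 12.32
position: [0.5297, -0.0913, 0.1075]
orientation: [2.488, 1.917, 0.002]
ft_force: [-0.1, 0.1, -0.7]
opening: 0.0497
finger_force: 0.0
```

Request:
shift_gripper(
  steps={"x":[0,0,0,0],"y":[0,0,0,0],"z":[0,0,0,0],"wx":[0,0,0,0],"wy":[0,0,0,0],"wz":[-2.42,-2.42,-2.42,0]},
)

```text
time_s: 12.65
position: [0.5296, -0.0913, 0.1075]
orientation: [2.106, 2.33, 0.001]
ft_force: [-0.3, -0.2, 0.2]
opening: 0.0499
finger_force: 0.0
```

```bash
python3 st.py
```

```text
12.65 [ 0.5296 -0.0913  0.1075] yaw 1.672 tilt [-0.     0.002 -1.   ] F [-0.3 -0.2  0.2]
stop frame -0.0551 -0.1618
```

Converted, 0.03 m is 0.3, 0.025 m is 0.25.

Request:
shift_gripper(
  steps={"x":[0,0,0,0,0.1,0.08,0.05,0.03,0],"y":[0,0,0,0,0,0,0,0,0],"z":[0.3,0.3,0.25,0.14,0,0,0,0,0],"wx":[0,0,0,0,0,0,0,0,0],"wy":[0,0,0,0,0,0,0,0,0],"wz":[0,0,0,0,0,0,0,0,0]},
)

```text
time_s: 13.4
position: [0.528, -0.0647, 0.01]
orientation: [2.106, 2.327, 0.002]
ft_force: [0.5, 0.8, 0.9]
opening: 0.0499
finger_force: 0.0
```

Request:
shift_gripper(
  steps={"x":[0.02,0.02,0],"y":[0,0,0],"z":[0,0,0],"wx":[0,0,0],"wy":[0,0,0],"wz":[0,0,0]},
)

```text
time_s: 13.65
position: [0.5274, -0.0618, 0.0094]
orientation: [2.107, 2.327, 0.001]
ft_force: [0.8, -2.1, 0.6]
opening: 0.0499
finger_force: 1.0
```

```bash
python3 st.py
```

```text
13.65 [ 0.5274 -0.0618  0.0094] yaw 1.67 tilt [-0.002  0.002 -1.   ] F [ 0.8 -2.1  0.6]
stop frame -0.0544 -0.1322
```

Converted, 0.001 m is 0.01.

Request:
shift_gripper(
  steps={"x":[0.01,0.01,0],"y":[0,0,0],"z":[0,0,0],"wx":[0,0,0],"wy":[0,0,0],"wz":[0,0,0]},
)

```text
time_s: 13.9
position: [0.5271, -0.0603, 0.0092]
orientation: [2.107, 2.327, -0.0]
ft_force: [-0.0, -5.6, 3.7]
opening: 0.0503
finger_force: 2.4
```

Request:
shift_gripper(
  steps={"x":[0.01,0.01,0],"y":[0,0,0],"z":[0,0,0],"wx":[0,0,0],"wy":[0,0,0],"wz":[0,0,0]},
)

```text
time_s: 14.15
position: [0.527, -0.0602, 0.0092]
orientation: [2.105, 2.325, -0.005]
ft_force: [-0.0, -12.2, 3.6]
opening: 0.0501
finger_force: 6.0
```

```bash
python3 st.py
```

```text
14.15 [ 0.527  -0.0602  0.0092] yaw 1.67 tilt [-0.006  0.002 -1.   ] F [ -0.  -12.2   3.6]
stop frame -0.0546 -0.1306
```

The pack is seated on both arms, with firm contact at positions that match its dimensions. I'll back off, lift, and check it numerically from above.

Converted, -0.035 m is -0.35, -0.026 m is -0.26.

Request:
shift_gripper(
  steps={"x":[-0.04,-0.26,0,0,0,0,0,0,0,0],"y":[0,0,0,0,0,0,0,0,0,0],"z":[0,0,-0.35,-0.35,-0.35,-0.35,-0.35,-0.35,0,0],"wx":[0,0,0,0,0,0,0,0,0,0],"wy":[0,0,0,0,0,0,0,0,0,0],"wz":[0,0,0,0,0,0,0,0,0,0]},
  quiet=true,
)

```text
ok
```

```bash
python3 st.py
```

Run:
```python
from h import *
w=get_image("wrist");im=w["color"];hsv=cv2.cvtColor(im,cv2.COLOR_RGB2HSV)
cv2.imwrite("pics/f.png",im[:,:,::-1])
X=np.array([np.cos(.098),np.sin(.098)]);Y=np.array([-X[1],X[0]]);o=np.array([.5686,.0751])
SF=lambda P:np.c_[(P[:,:2]-o)@X,(P[:,:2]-o)@Y,np.zeros(len(P))]
# dark openings inside the pack: orientation and positions in the stop frame
dark=(hsv[...,2]<45).astype(np.uint8)
for c in cv2.findContours(dark,cv2.RETR_EXTERNAL,cv2.CHAIN_APPROX_NONE)[0]:
    if cv2.contourArea(c)<300: continue
    r,b=rect(SF(fray(w,c[:,0],.03)))
    if abs(r[0][0]+58)<60 and abs(r[0][1]+60)<60: print("opening",np.round(r[0],1),np.round(r[1],1),round(r[2],1))
wood=((hsv[...,0]<28)&(hsv[...,1]>60)&(hsv[...,2]>130)).astype(np.uint8)
c=max(cv2.findContours(wood[:220],cv2.RETR_EXTERNAL,cv2.CHAIN_APPROX_NONE)[0],key=cv2.contourArea)
p=cv2.approxPolyDP(c,5,True)[:,0];print("wood",p.tolist(),(SF(fray(w,p,.022))[:,:2]*1000).round(0).tolist())
white=((hsv[...,1]<70)&(hsv[...,2]>100)).astype(np.uint8)
c=max(cv2.findContours(white[:240],cv2.RETR_EXTERNAL,cv2.CHAIN_APPROX_NONE)[0],key=cv2.contourArea)
r,b=rect(SF(fray(w,c[:,0],.028)));print("pack",r,b.tolist())
```

```text
14.9833 [ 0.5301 -0.0871  0.2208] yaw 1.67 tilt [-0.     0.004 -1.   ] F [-0.3  0.1 -0.7]
stop frame -0.0542 -0.1576
opening [-59.1 -83.5] [59.9 29.4] 0.2
opening [-59.2 -37.5] [59.4 29.7] 0.2
wood [[250, 21], [249, 36], [258, 41], [287, 34], [363, 34], [367, 152], [385, 152], [386, 20]] [[-130.0, 20.0], [-131.0, 2.0], [-121.0, -4.0], [-89.0, 2.0], [-6.0, 3.0], [0.0, -130.0], [21.0, -130.0], [20.0, 22.0]]
pack ((-61.162506103515625, -61.175601959228516), (119.9802474975586, 122.38422393798828), 0.3868783712387085) [[-121.5999984741211, -0.4000000059604645], [-120.69999694824219, -122.80000305175781], [-0.800000011920929, -122.0], [-1.600000023841858, 0.4000000059604645]]
```

The pack sits at (-59,-60) mm in the stop frame, within 0.4° of square, with both sides at the stop faces. I'm handing it in.

```bash
python3 -c "
from rig import robot, status, workorder, get_image
print(workorder.close_job())"
```

```text
the job is handed in; nothing more can be done
None
```

I pushed the pack into the corner of the stop and handed the job in at about 15 s: a last camera measurement showed it within about 0.4° of square, with a side against each arm, and I never touched the other items.

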